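Dial the stock chest's code and draw its bolt

ROBOT

A 6-joint arm with a two-finger parallel gripper is mounted at the origin on the work surface. World frame = base frame: x ahead of the robot, y to its left, z up, the work surface at z = 0. Lengths are in m, angles in rad, forces in N, time in s.
With the tool pointing down it reaches from about 0.35 to 0.975 m from the base axis. Payload 4.9 kg.
Tool frame: the origin (TCP) lies midway between the tips of the shut fingers; the grasp point (between the pads) lies 19 mm behind it; z points along the fingers, y is the line along which they close (so a half turn about z gives the same grasp; the last joint's range is limited). The gripper opens to 85 mm and grips with 20 to 120 N. Pads are 22 mm wide; open, the fingers measure 114 mm over their backs; the gripper's body (76 mm by 85 mm) begins 54 mm behind the grasp point. The pads swing forward as they close: fully open they stand 13 mm farther back than shut.
Start: joints at [1.074, 0.053, 1.613, -0, 1.476, -0.119], TCP at [0.231, 0.581, 0.231] pointing down, gripper open.
Joint ranges: [-3.01, 3.01], [-1.01, 2.22], [0.06, 2.58], [-1.02, 4.17], [0.09, 2.62], [-3.14, 3.14]. Speed limits (rad/s): [2.57, 2.57, 3.14, 3.14, 3.14, 3.14].

INTERFACE

Orientations are given as a rotation vector (axis times angle).
In Python, from station import ctrl gives the robot as it stands.
- The arm moves only by the shell command python3 -m handwheel 'ROWS' [FORCE]. ROWS is JSON, a list of rows, each an object with "gripper": the gripper command: -1 is fully open, 1 is shut, values between are in proportion; "offset": the shift along the tool's x, y, z in mm, a list of three; "rotation": the turn, a rotation vector about the tool's x, y, z in rad, a list of three. A call has exactly 8 rows; each row is the pose to reach, as a shift and turn from the pose commanded when the call began, along the tool's axes at that moment; what a row does not reach only later rows make up. A row lasts 1/8 s, in which the tool goes at most 62.5 mm and 10.7 degrees, less where a joint would pass 70% of its speed; a pose out of reach is approached as far as the arm can. A call with a gripper value outside its range is refused whole. The fingers move at their own pace and stop on an object; FORCE is the grip in N (left out, the last holds). Time passes only in rows, so rows that repeat a pose let the fingers close, or fill a call up. It gives the time, the measured TCP pose, the force, the opening and the grip force at its end, in the units of the state.
- ctrl.get_obs(): the state, without advancing time (a new reading comes with each control period).
- ctrl.get_image(name): name is "scene" or "top" or "wrist"; returns a dict with "image" (400x640x3 uint8, red, green, blue), "fovy" (degrees; the focal length in pixels is half the picture's height over the tangent of half this angle, whatever the lens; pixels are square), "cx", "cy" (the principal point, pixels), "k1" (the pictures are not rectified: a ray, as slopes to the right and down, at radius r is drawn at 1 + k1 r^2 times it, then the intrinsics apply), "xyz" and "attitude" of the camera in the world. Camera axes: x right, y up, looking along -z (the intrinsics and any distortion apply to the point x, -y, -z); pixel columns grow to the right and rows downward; lengths in m; the calibration is good to about 2 mm. A picture is of the moment at which its call begins. There is no depth.
- ctrl.finish_job(): hands the job in; it is judged then, once.
The state is a dict: "t": time; "q": joint angles; "dq": joint speeds; "effort": joint torques, N m; "tool_pos": TCP position; "tool_rot": TCP orientation; "contact_force": force on the tool from outside, world axes, zero at the start; "wrist_torque": the same for the moment, N m; "opening": finger opening in m; "grip_force": force on a finger pad.
Only numpy, scipy, OpenCV 4.12 (cv2) and the standard library are available. Lean on these libraries where they do the work, as an engineer would, in place of code of your own. Each camera call takes 0.05 s, during which the arm holds its last target. There are 200 camera calls.

TASK

Unlock the green stock chest: with light finger pressure (no more than 12 N), one wheel at a time, roll its three thumbwheels to the code 4-3-5, counted from the wheel beside the blue square. Only once all three numbers stand on the red line, slide the brass bolt knob gently all the way to its open end at the white plate, keeping the code set. Leave the mug, the hammer and the jar alone.

Things in the scene. Friction and masses are not known exactly. Their poses are not given: they have to be found in the camera images.
- chest: Green steel stock chest fixed to the bench, 200 (x) x 260 (y) x 100 mm high; origin at the centre of its underside, z up, x away from the robot, y to the robot's left, yawed up to 0.35 rad either way. Its flat top carries three thumbwheels in a row along y and, on their far side, the bolt. A blue square on the top at y = +104 mm marks the first-wheel end of the row.
- lock_plate (a point): Centre of the lock plate on the chest's top face, below the middle wheel. Every wheel: rigid, 56 mm diameter, 18 mm wide, axle along chest y, white rim with numbers 0 to 7 as coloured patches with that many dots: 0 black, 1 copper, 2 red, 3 orange, 4 yellow, 5 green, 6 blue, 7 grey. A number is set when its patch is on top, in line with the red marks on the plate, within 0.15 rad (4 mm of rim).
- wheel_a (a joint): Angle (rad) of the first thumbwheel (beside the blue square, robot's left): number k is on top at k x 0.7854 (4 at 3.142). It grows as the wheel's top is rolled away from the robot (chest +x), 28 mm of rim per rad. Stops at -0.3 and 5.8. Stays where left; turning takes about 2 N along the rim. A finger pressed on the crown with 6 to 8 N and drawn along chest x rolls it; pressed less, it may slip.
- top_a (a point): Point on the chest's top face below the crown of the first thumbwheel (beside the blue square, robot's left) (chest x -30, y 42 mm; wheels 42 mm apart). The crown stands 10 to 22 mm above it, different on each wheel and not measured: find it by touch. The wheel is sprung: it sinks 1 mm per 5 N, at most 4 mm. More than 12 N damages the lock.
- wheel_b (a joint): Angle (rad) of the second, middle thumbwheel: number k is on top at k x 0.7854 (4 at 3.142). It grows as the wheel's top is rolled away from the robot (chest +x), 28 mm of rim per rad. Stops at -0.3 and 5.8. Stays where left; turning takes about 2 N along the rim. A finger pressed on the crown with 6 to 8 N and drawn along chest x rolls it; pressed less, it may slip.
- top_b (a point): Point on the chest's top face below the crown of the second, middle thumbwheel (chest x -30, y 0 mm; wheels 42 mm apart). The crown stands 10 to 22 mm above it, different on each wheel and not measured: find it by touch. The wheel is sprung: it sinks 1 mm per 5 N, at most 4 mm. More than 12 N damages the lock.
- wheel_c (a joint): Angle (rad) of the third thumbwheel (robot's right): number k is on top at k x 0.7854 (4 at 3.142). It grows as the wheel's top is rolled away from the robot (chest +x), 28 mm of rim per rad. Stops at -0.3 and 5.8. Stays where left; turning takes about 2 N along the rim. A finger pressed on the crown with 6 to 8 N and drawn along chest x rolls it; pressed less, it may slip.
- top_c (a point): Point on the chest's top face below the crown of the third thumbwheel (robot's right) (chest x -30, y -42 mm; wheels 42 mm apart). The crown stands 10 to 22 mm above it, different on each wheel and not measured: find it by touch. The wheel is sprung: it sinks 1 mm per 5 N, at most 4 mm. More than 12 N damages the lock.
- bolt (a joint): Bolt slide (m): 0 shut (toward the red plate), 0.070 fully open at its stop (toward the white plate). It grows toward chest -y (the robot's right) and needs about 2 N; it stays where it is left. It counts as fully open beyond 0.064. It takes no more than 25 N.
- bolt_knob (a point): Centre of the top of the brass bolt knob, 18 (chest x) x 20 (chest y) x 26 mm tall, its top 29 mm above the chest's top face; it runs along chest y at chest x = 58 mm, from y = 35 mm shut to y = -35 mm open, and moves with the bolt.
- mug: White mug, 80 mm across, 95 mm high, standing on the bench left of the chest (bystander); origin at the centre of its underside.
- hammer: Hammer lying on the bench right of the chest (bystander); origin under its middle.
- jar: Small glass jar with an amber body and white cap, 56 mm across, 70 mm high, standing beyond the chest (bystander); origin at the centre of its underside.

How it is judged:
On the way, in this order (a step that is already met when the one before it is completed fails the run):
1. all three wheels show the code 4-3-5 (value of joint wheel_a between 2.992 and 3.292 rad and value of joint wheel_b between 2.206 and 2.506 rad and value of joint wheel_c between 3.777 and 4.077 rad), for 0.2 s.
2. the bolt is fully open with the code still set (all of step 1 and value of joint bolt above 0.064 m), for 0.2 s.
At the end, for the whole second after the job is handed in: The wheels show 4, 3 and 5 from the blue square (each within 0.15 rad of its number) and the bolt is open beyond 0.064 m of its 0.070 m; mug, hammer and jar at rest where they were (all of step 2 and linear speed of each of mug, hammer, jar below 0.02 m/s); the robot touches nothing.
It fails at once if a wheel is loaded with more than 12 N (contact force between any of wheel_a, wheel_b, wheel_c and anything else above 12 N).
It fails at once if two wheels are touched at the same time ((contact force between the fingers and wheel_a above 0.5 N and contact force between the fingers and wheel_b above 0.5 N) or (contact force between the fingers and wheel_b above 0.5 N and contact force between the fingers and wheel_c above 0.5 N) or (contact force between the fingers and wheel_a above 0.5 N and contact force between the fingers and wheel_c above 0.5 N)).
It fails at once if the bolt is drawn beyond 15 mm while the code is not set (value of joint bolt above 0.015 m and not (value of joint wheel_a between 2.992 and 3.292 rad and value of joint wheel_b between 2.206 and 2.506 rad and value of joint wheel_c between 3.777 and 4.077 rad)).
It fails at once if the bolt is pushed with more than 25 N (contact force between bolt and anything else above 25 N).
It fails at once if the mug, hammer or jar is moved by more than 20 mm (distance of any of mug, hammer, jar from where it was at the start of the episode above 0.02 m).
It also fails if it takes over 64 s, if anything falls off the work surface, if the arm or the gripper's body presses on something with over 40 N, if the wrist force passes 120 N, or if a joint passes its speed limit or range.

## Working session

There is one attempt and no reset: what is moved stays moved. The work goes in short steps, Python scripts to look and compute and a shell command to move; the robot and the scene stay as the last step left them, time stands still between calls to the robot, and variables do not carry over. Pictures are saved under pics/ and viewed, at most 10 in all, crops included, and the job is handed in when it is done.

```bash
ls; mkdir -p pics; cat > h.py <<'E'
import numpy as np, cv2
from station import ctrl
from scipy.spatial.transform import Rotation as R
def cam(n):
    return ctrl.get_image(n)
def f_(c): return 200/np.tan(np.radians(c['fovy'])/2)
def att(c):
    a=np.array(c['attitude'],float)
    return a if a.shape==(3,3) else (R.from_rotvec(a).as_matrix() if a.size==3 else R.from_quat(a).as_matrix())
def ray(c,u,v):
    f=f_(c); d=np.array([(u-c['cx'])/f,(v-c['cy'])/f]); s=d.copy()
    for _ in range(30): s=d/(1+c['k1']*(s@s))
    return att(c)@np.array([s[0],-s[1],-1])
def onz(c,u,v,z):
    d=ray(c,u,v); o=np.array(c['xyz']); return o+d*(z-o[2])/d[2]
def proj(c,p):
    q=att(c).T@(np.array(p)-c['xyz']); s=np.array([q[0],-q[1]])/-q[2]
    s=s*(1+c['k1']*(s@s)); return s*f_(c)+[c['cx'],c['cy']]
def save(c,n): cv2.imwrite('pics/'+n,cv2.cvtColor(c['image'],cv2.COLOR_RGB2BGR))
E
python3 - <<'E'
from h import *
for n in ('scene','top'):
    c=cam(n); save(c,n+'0.png'); print(n,{k:v for k,v in c.items() if k!='image'})
print(ctrl.get_obs())
E
```

```text
pics
scene {'fovy': 57.92280182740632, 'cx': 318.823731493383, 'cy': 200.21274629367247, 'k1': -0.07824707066514336, 'xyz': array([ 0.97331705, -0.19862889,  0.7157955 ]), 'attitude': array([0.51285476, 0.24934641, 0.88763251])}
top {'fovy': 57.62324785117842, 'cx': 316.4642469027386, 'cy': 201.8824908470006, 'k1': -0.04637149864325177, 'xyz': array([0.5640251 , 0.03695976, 0.80476078]), 'attitude': array([ 0.10690971, -0.10855982, -1.58110399])}
{'t': 0.1, 'q': array([ 1.07402090e+00,  5.33238332e-02,  1.61416549e+00, -8.96949454e-06,
        1.47597404e+00, -1.18998394e-01]), 'dq': array([-0.00086527, -0.00169888, -0.00389866,  0.00050787, -0.00083863,
       -0.0002657 ]), 'effort': array([ 5.88979965e-04, -3.94901454e+01, -3.71362996e+01, -1.06359441e-04,
        3.92111324e-03,  4.10888561e-05]), 'tool_pos': array([0.23026644, 0.5804326 , 0.23016023]), 'tool_rot': array([-5.89781952e-01, -3.08516540e+00,  2.80406825e-03]), 'contact_force': array([-0.18278571, -1.45835574,  0.02500349]), 'wrist_torque': array([ 0.01371128, -0.01523434,  0.03349668]), 'grip_force': 0.0, 'opening': 0.08559095218957029}
```

View pics/top0.png

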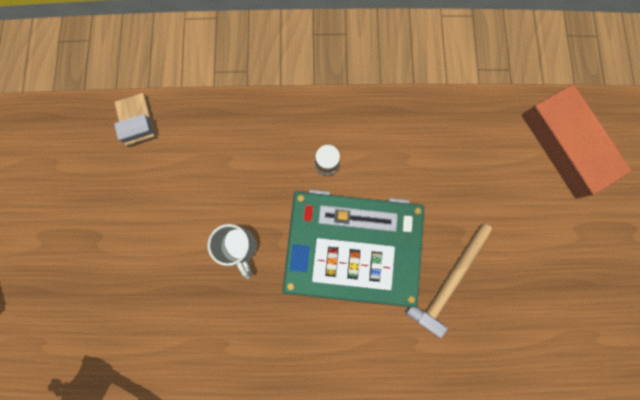

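View pics/scene0.png

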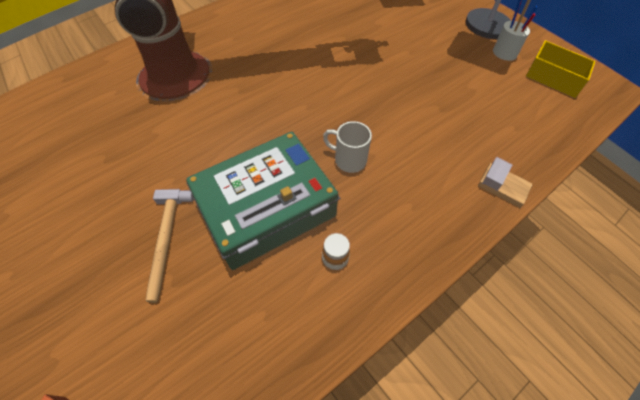

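The top view shows the chest around (354,249), with the blue square at (300,258), wheels at (332,262), (354,264) and (376,266), and the knob at (342,216). The mug is at (232,245), the jar at (328,158) and the hammer at (455,285). The scene view shows the same layout from the far side.

```bash
cat > m.py <<'E'
from h import *
c=cam('top'); im=c['image']; hsv=cv2.cvtColor(im,cv2.COLOR_RGB2HSV)
g=cv2.inRange(hsv,(65,90,60),(95,255,255)); 
print('v pct',np.percentile(hsv[...,2][g>0],[5,25,50,75]))
cs,_=cv2.findContours(g,cv2.RETR_EXTERNAL,cv2.CHAIN_APPROX_NONE); k=max(cs,key=cv2.contourArea)[:,0]
P=np.array([onz(c,u,v,.1)[:2] for u,v in k]); r=cv2.minAreaRect((P*1000).astype(np.float32)); print('rect',r)
# plate (white), blue, red, knob
def blob(lo,hi,z,box):
    m=cv2.inRange(hsv,lo,hi); w=np.zeros_like(m); w[box[1]:box[3],box[0]:box[2]]=1; m=m*w
    n,_,s,ce=cv2.connectedComponentsWithStats(m); i=1+np.argmax(s[1:,4]); return s[i],onz(c,*ce[i],z)
print('blue',blob((105,120,60),(130,255,255),.1,(285,235,315,280)))
print('white plate',blob((0,0,190),(180,40,255),.1,(398,210,415,240)))
print('red plate',blob((0,150,100),(8,255,255),.1,(300,200,316,225)))
print('knob',blob((12,120,100),(28,255,255),.129,(330,205,356,226)))
b=blob((105,120,60),(130,255,255),.1,(285,235,315,280))[1]
s=cam('scene')
crop=lambda c,b,k:cv2.resize(cv2.cvtColor(c['image'],cv2.COLOR_RGB2BGR)[b[1]:b[3],b[0]:b[2]],None,fx=k,fy=k,interpolation=cv2.INTER_CUBIC)
a=crop(c,(310,235,400,295),6); d=crop(s,(210,140,310,205),6)
h=min(400,300); d=cv2.resize(d,None,fx=.8,fy=.8); a=cv2.resize(a,None,fx=.9,fy=.9)
o=np.zeros((600,800,3),np.uint8); H=260
a=cv2.resize(a,(390,260)); d=cv2.resize(d,(400,260)); cv2.imwrite('pics/w1.png',np.hstack([a,d]))
E
python3 m.py
```

```text
v pct [116. 123. 126. 128.]
rect ((569.7947387695312, -35.88499450683594), (253.0305938720703, 194.21949768066406), 83.10205078125)
blue (array([290, 245,  19,  26, 405], dtype=int32), array([0.55336051, 0.0699826 , 0.1       ]))
white plate (array([403, 216,   9,  16, 128], dtype=int32), array([ 0.6163086 , -0.14055221,  0.1       ]))
red plate (array([304, 206,   9,  15, 110], dtype=int32), array([0.63968812, 0.0524281 , 0.1       ]))
knob (array([338, 211,  10,  10,  86], dtype=int32), array([ 0.63102881, -0.01245788,  0.129     ]))
```

View pics/w1.png

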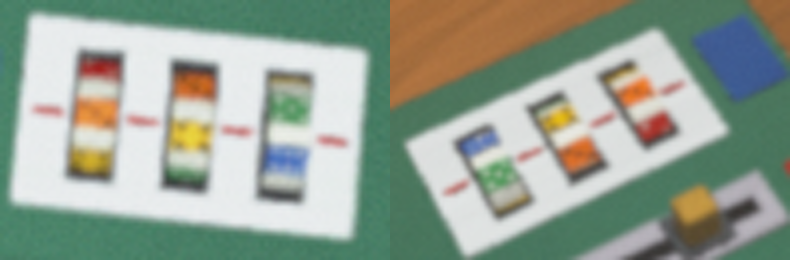

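The chest pose is consistent across blobs: centre (0.570, −0.036), yaw ≈ −0.12. Next I move above the wheels with the fingers shut.

```bash
python3 -m handwheel '[{"gripper":1,"offset":[-42,-37,-10],"rotation":[0,0,-0.05]},{"gripper":1,"offset":[-84,-74,-20],"rotation":[0,0,-0.1]},{"gripper":1,"offset":[-126,-111,-30],"rotation":[0,0,-0.15]},{"gripper":1,"offset":[-168,-148,-30],"rotation":[0,0,-0.2]},{"gripper":1,"offset":[-210,-185,-30],"rotation":[0,0,-0.258]},{"gripper":1,"offset":[-252,-222,-30],"rotation":[0,0,-0.258]},{"gripper":1,"offset":[-294,-259,-30],"rotation":[0,0,-0.258]},{"gripper":1,"offset":[-336,-296,-30],"rotation":[0,0,-0.258]}]' 30
cat >> h.py <<'E'
yaw=-0.1207; C0=np.array([.5698,-.0359]); M=np.array([[np.cos(yaw),-np.sin(yaw)],[np.sin(yaw),np.cos(yaw)]])
def w2c(p): return M.T@(np.array(p)[:2]-C0)
def c2w(x,y): return C0+M@[x,y]
def state():
    o=ctrl.get_obs(); T=R.from_rotvec(o['tool_rot']).as_matrix()
    print('t %.2f'%o['t'],'pos',o['tool_pos'].round(4),'chest mm',(1e3*w2c(o['tool_pos'])).round(1),'F',o['contact_force'].round(2),'open %.3f'%o['opening']); return o,T
def go(x,y,z,o,T):
    print('offset mm',(T.T@(np.r_[c2w(x,y),z]-o['tool_pos'])*1e3).round(1)); D=np.column_stack([M@[0,1],M@[1,0]]);
    Td=np.c_[np.r_[-M[:,0],0],np.r_[M[:,1],0],[0,0,-1]]; print('rot',R.from_matrix(T.T@Td).as_rotvec().round(4))
E
python3 -c "
from h import *
o,T=state(); go(-.03,0,.26,o,T)"
```

```text
t: 1.2
tool_pos: [0.4341, 0.1801, 0.2613]
tool_rot: [0.188, 3.135, 0.0]
contact_force: [1.5, 1.5, -0.9]
opening: 0.0001
grip_force: 0.0
t 1.20 pos [0.4341 0.1801 0.2613] chest mm [-160.7  198.1] F [ 1.47  1.47 -0.92] open 0.000
offset mm [-130.5 -198.3    1.3]
rot [0.0002 0.0005 0.001 ]
```

```bash
python3 -m handwheel '[{"gripper":1,"offset":[-25,-39,0],"rotation":[0,0,0]},{"gripper":1,"offset":[-52,-79,0],"rotation":[0,0,0]},{"gripper":1,"offset":[-78,-119,0],"rotation":[0,0,0]},{"gripper":1,"offset":[-104,-158,0],"rotation":[0,0,0]},{"gripper":1,"offset":[-120,-183,0],"rotation":[0,0,0]},{"gripper":1,"offset":[-130.5,-198.3,1],"rotation":[0,0,0]},{"gripper":1,"offset":[-130.5,-198.3,1],"rotation":[0,0,0]},{"gripper":1,"offset":[-130.5,-198.3,1],"rotation":[0,0,0]}]'
python3 -c "
from h import *
o,T=state(); c=cam('wrist'); save(c,'wr0.png'); print(c['xyz'],w2c(c['xyz']),c['fovy'],c['k1'],att(c)); 
for y in (.042,0,-.042): print(proj(c,[*c2w(-.03,y),.115]))"
```

```text
t: 2.2
tool_pos: [0.5392, -0.0297, 0.2602]
tool_rot: [-0.187, -3.136, -0.001]
contact_force: [-0.6, 0.3, -0.2]
opening: -0.0001
grip_force: 0.0
t 2.20 pos [ 0.5392 -0.0297  0.2602] chest mm [-31.1   2.4] F [-0.59  0.26 -0.21] open -0.000
[ 0.46965908 -0.02173836  0.40438998] [-0.10111752  0.00200093] 67.99737850251813 -0.04057199577458845 [[ 1.19397715e-01 -9.54076973e-01 -2.74738631e-01]
 [ 9.92846490e-01  1.14684227e-01  3.32171069e-02]
 [-1.83489224e-04 -2.76739332e-01  9.60945008e-01]]
[360.9163284  190.66328168]
[319.12384435 190.61162561]
[277.33990565 190.57886077]
```

View pics/wr0.png

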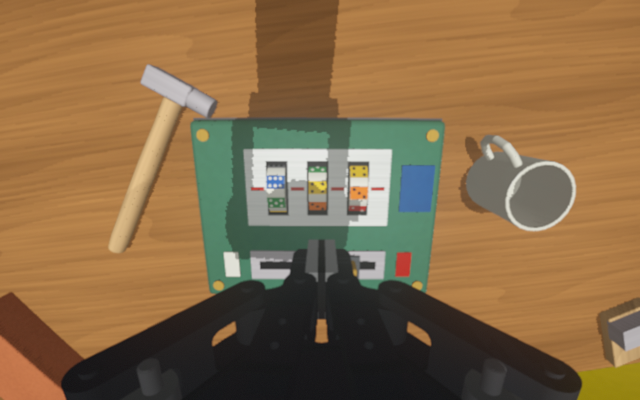

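The wrist view shows the plate at (320,188) and the wheels at (277,188), (318,188) and (358,188), with the blue square to the right as expected. Next come two low, offset views, to get crown heights by parallax and the wheel angles.

```bash
python3 -m handwheel '[{"gripper":1,"offset":[0,20,20],"rotation":[0,0,0]},{"gripper":1,"offset":[0,40,45],"rotation":[0,0,0]},{"gripper":1,"offset":[0,60,70],"rotation":[0,0,0]},{"gripper":1,"offset":[0,70,90],"rotation":[0,0,0]},{"gripper":1,"offset":[0,75,95],"rotation":[0,0,0]},{"gripper":1,"offset":[0,75,95],"rotation":[0,0,0]},{"gripper":1,"offset":[0,75,95],"rotation":[0,0,0]},{"gripper":1,"offset":[0,75,95],"rotation":[0,0,0]}]'
cat > shot.py <<'E'
import sys,pickle
from h import *
n=sys.argv[1]; o,T=state(); c=cam('wrist'); save(c,n+'.png'); pickle.dump(c,open(n+'.pkl','wb')); print(c['xyz'],w2c(c['xyz']))
for y in (.042,0,-.042): print(proj(c,[*c2w(-.03,y),.115]).round())
E
python3 shot.py L
python3 -m handwheel '[{"gripper":1,"offset":[0,-25,0],"rotation":[0,0,0]},{"gripper":1,"offset":[0,-60,0],"rotation":[0,0,0]},{"gripper":1,"offset":[0,-100,0],"rotation":[0,0,0]},{"gripper":1,"offset":[0,-130,0],"rotation":[0,0,0]},{"gripper":1,"offset":[0,-150,0],"rotation":[0,0,0]},{"gripper":1,"offset":[0,-155,0],"rotation":[0,0,0]},{"gripper":1,"offset":[0,-155,0],"rotation":[0,0,0]},{"gripper":1,"offset":[0,-155,0],"rotation":[0,0,0]}]'
python3 shot.py Rr
python3 - <<'E'
import cv2,numpy as np
a=cv2.imread('pics/L.png');b=cv2.imread('pics/Rr.png')
import pickle
from h import *
out=[]
for n in ('L','Rr'):
    c=pickle.load(open(n+'.pkl','rb')); u,v=proj(c,[*c2w(-.03,0),.11]).astype(int); print(u,v)
    im=cv2.imread(f'pics/{n}.png'); x0=min(max(u-100,0),440); y0=max(v-60,0); print(n,x0,y0)
    out.append(cv2.resize(im[y0:y0+75*2-50,x0:x0+200],None,fx=4,fy=3,interpolation=cv2.INTER_CUBIC))
cv2.imwrite('pics/LR.png',np.vstack(out)[:600])
E
```

```text
t: 3.25
tool_pos: [0.5492, 0.0433, 0.1664]
tool_rot: [0.189, 3.134, -0.0]
contact_force: [-0.6, -0.5, -0.2]
opening: -0.0002
grip_force: 0.0
t 3.25 pos [0.5492 0.0433 0.1664] chest mm [-30.   76.2] F [-0.57 -0.46 -0.18] open -0.000
[0.47929396 0.05155018 0.31049751] [-0.1003772   0.07591637]
[273. 221.]
[213. 221.]
[155. 221.]
t: 4.3
tool_pos: [0.5301, -0.1093, 0.1653]
tool_rot: [-0.186, -3.136, -0.0]
contact_force: [0.8, 0.0, -1.2]
opening: 0.0
grip_force: 0.0
t 4.30 pos [ 0.5301 -0.1093  0.1653] chest mm [-30.6 -77.6] F [ 0.8   0.02 -1.22] open 0.000
[ 0.46048159 -0.10122445  0.30943284] [-0.10065754 -0.07801191]
[491. 222.]
[433. 222.]
[373. 222.]
215 218
L 115 158
430 220
Rr 330 160
```

View pics/LR.png

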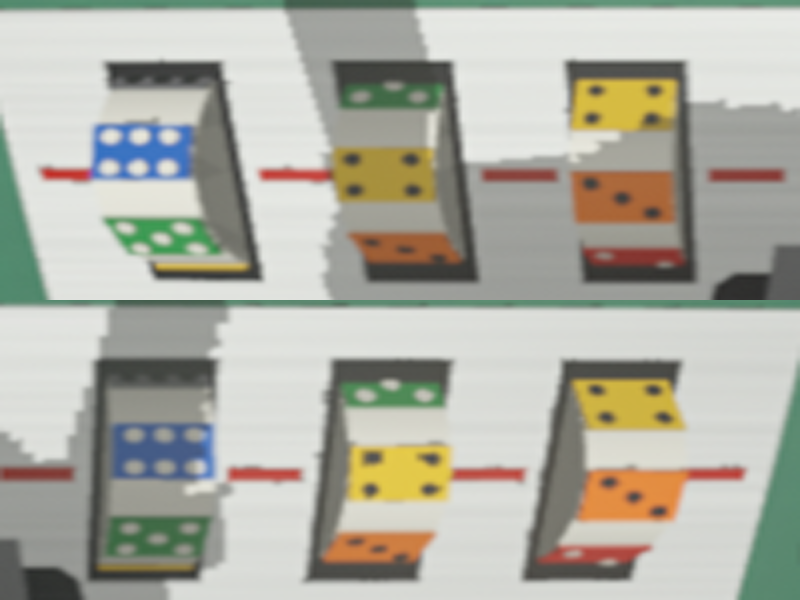

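Both low views show blue 6 nearest the line on C, yellow 4 on it on B, and orange 3 a little past it on A. I triangulate the patch centres and fit angle and crown height from them.

```bash
cat > tri.py <<'E'
from h import *
import pickle
L=pickle.load(open('L.pkl','rb')); Q=pickle.load(open('Rr.pkl','rb'))
def chest(p): return np.r_[1e3*w2c(p),1e3*p[2]-100]
for n,c,u,v in (('mark y=-21?',L,188.8,216.2),('mark y=21',L,244.9,216.3),('mark y=-21',Q,396.3,218),('mark y=21?',Q,452.,218)): print(n,chest(onz(c,u,v,.1)).round(1))
def tri(a,b):
    da,db=ray(L,*a),ray(Q,*b); da/=np.linalg.norm(da); db/=np.linalg.norm(db); oa,ob=np.array(L['xyz']),np.array(Q['xyz'])
    s=np.linalg.lstsq(np.c_[da,-db],ob-oa,rcond=None)[0]; p,q=oa+s[0]*da,ob+s[1]*db
    return chest((p+q)/2),1e3*np.linalg.norm(p-q)
for n,k,a,b in (('A',3,(271,223.5),(488.6,225.2)),('B',4,(211.1,216.3),(430.2,217.7)),('C',6,(150.5,208.7),(370.9,210.3))):
    p,g=tri(a,b); d=-(p[0]+30.)  # patch toward robot => angle below k
    th=k*np.pi/4-np.arcsin(d/28); print(n,p.round(1),'gap',g.round(2),'crown',(p[2]+28-np.sqrt(784-d*d)).round(1),'theta',th.round(3))
E
python3 tri.py
```

```text
mark y=-21? [-28.3 -24.3   0. ]
mark y=21 [-28.3  18.4   0. ]
mark y=-21 [-28.1 -21.7   0. ]
mark y=21? [-28.1  20.5   0. ]
A [-28.   40.5  14.9] gap 0.19 crown 15.0 theta 2.429
B [-33.2  -1.7  14.1] gap 0.12 crown 14.3 theta 3.029
C [-39.  -43.8  15.1] gap 0.05 crown 16.6 theta 4.386
```

```bash
cat > rd.py <<'E'
from h import *
import sys
def rd(n=4):
    P=[];F=[]
    for _ in range(n):
        ctrl.get_image('top'); o=ctrl.get_obs(); P.append(o['tool_pos']); F.append(o['contact_force'])
    P=np.array(P);F=np.array(F); print('t %.2f'%o['t'],'chest',(1e3*w2c(P.mean(0))).round(1),'z %.2f'%(1e3*P.mean(0)[2]),'sd',(1e3*P.std(0)).round(2),'F',F.mean(0).round(2),'sd',F.std(0).round(2)); return P.mean(0),o
if __name__=='__main__':
    p,o=rd(int(sys.argv[1]))
    if len(sys.argv)>2:
        o['tool_pos']=p; go(*map(float,sys.argv[2:5]),o,R.from_rotvec(o['tool_rot']).as_matrix())
E
python3 rd.py 6 -.038 .042 .124
```

```text
t 4.65 chest [-30.6 -77.9] z 165.28 sd [0.03 0.18 0.01] F [-0.24  0.08 -0.31] sd [0.74 0.57 0.48]
offset mm [  7.2 119.9  41.3]
rot [ 0.     -0.      0.0013]
```

```bash
python3 -m handwheel '[{"gripper":1,"offset":[7,30,0],"rotation":[0,0,0]},{"gripper":1,"offset":[7,70,0],"rotation":[0,0,0]},{"gripper":1,"offset":[7,105,0],"rotation":[0,0,0]},{"gripper":1,"offset":[7,119,10],"rotation":[0,0,0]},{"gripper":1,"offset":[7,119,25],"rotation":[0,0,0]},{"gripper":1,"offset":[7,119,38],"rotation":[0,0,0]},{"gripper":1,"offset":[7,119,44],"rotation":[0,0,0]},{"gripper":1,"offset":[7,119,44],"rotation":[0,0,0]}]'
python3 rd.py 3
```

```text
t: 5.65
tool_pos: [0.5367, 0.0083, 0.1204]
tool_rot: [-0.19, -3.134, 0.0]
contact_force: [-0.8, -1.1, 0.0]
opening: 0.0002
grip_force: 0.0
t 5.80 chest [-37.4  40.1] z 121.55 sd [0.2  0.07 0.33] F [ 0.16 -0.12  0.31] sd [0.51 0.38 0.5 ]
```

```bash
python3 -m handwheel '[{"gripper":1,"offset":[0,1,0.4],"rotation":[0,0,0]},{"gripper":1,"offset":[0,1,0.8],"rotation":[0,0,0]},{"gripper":1,"offset":[0,1,1.2],"rotation":[0,0,0]},{"gripper":1,"offset":[0,1,1.6],"rotation":[0,0,0]},{"gripper":1,"offset":[0,1,1.9],"rotation":[0,0,0]},{"gripper":1,"offset":[0,1,2.0],"rotation":[0,0,0]},{"gripper":1,"offset":[0,1,2.0],"rotation":[0,0,0]},{"gripper":1,"offset":[0,1,2.0],"rotation":[0,0,0]}]'|grep force
python3 rd.py 3
```

```text
contact_force: [-0.0, 0.3, -0.5]
grip_force: 0.0
t 6.95 chest [-37.7  41.6] z 119.32 sd [0.01 0.02 0.02] F [-0.04 -0.02 -0.22] sd [0.4  0.16 0.69]
```

```bash
python3 -m handwheel '[{"gripper":1,"offset":[0,0,0.4],"rotation":[0,0,0]},{"gripper":1,"offset":[0,0,0.8],"rotation":[0,0,0]},{"gripper":1,"offset":[0,0,1.2],"rotation":[0,0,0]},{"gripper":1,"offset":[0,0,1.5],"rotation":[0,0,0]},{"gripper":1,"offset":[0,0,1.5],"rotation":[0,0,0]},{"gripper":1,"offset":[0,0,1.5],"rotation":[0,0,0]},{"gripper":1,"offset":[0,0,1.5],"rotation":[0,0,0]},{"gripper":1,"offset":[0,0,1.5],"rotation":[0,0,0]}]'|grep force
python3 rd.py 3
```

```text
contact_force: [-0.3, -0.3, -0.6]
grip_force: 0.0
t 8.10 chest [-37.7  41.6] z 117.80 sd [0.01 0.01 0.01] F [-0.08 -0.04 -0.28] sd [0.39 0.33 0.4 ]
```

```bash
python3 -m handwheel '[{"gripper":1,"offset":[0,0,0.4],"rotation":[0,0,0]},{"gripper":1,"offset":[0,0,0.8],"rotation":[0,0,0]},{"gripper":1,"offset":[0,0,1.2],"rotation":[0,0,0]},{"gripper":1,"offset":[0,0,1.5],"rotation":[0,0,0]},{"gripper":1,"offset":[0,0,1.5],"rotation":[0,0,0]},{"gripper":1,"offset":[0,0,1.5],"rotation":[0,0,0]},{"gripper":1,"offset":[0,0,1.5],"rotation":[0,0,0]},{"gripper":1,"offset":[0,0,1.5],"rotation":[0,0,0]}]'|grep force
python3 rd.py 3
```

```text
contact_force: [0.4, 0.1, -0.6]
grip_force: 0.0
t 9.25 chest [-37.7  41.6] z 116.32 sd [0.01 0.   0.02] F [ 0.   -0.16 -0.4 ] sd [0.3  0.35 0.53]
```

```bash
python3 -m handwheel '[{"gripper":1,"offset":[0,0,0.4],"rotation":[0,0,0]},{"gripper":1,"offset":[0,0,0.8],"rotation":[0,0,0]},{"gripper":1,"offset":[0,0,1.2],"rotation":[0,0,0]},{"gripper":1,"offset":[0,0,1.5],"rotation":[0,0,0]},{"gripper":1,"offset":[0,0,1.5],"rotation":[0,0,0]},{"gripper":1,"offset":[0,0,1.5],"rotation":[0,0,0]},{"gripper":1,"offset":[0,0,1.5],"rotation":[0,0,0]},{"gripper":1,"offset":[0,0,1.5],"rotation":[0,0,0]}]'|grep force
python3 rd.py 3
```

```text
contact_force: [0.1, 0.0, 0.6]
grip_force: 0.0
t 10.40 chest [-37.7  41.6] z 114.82 sd [0.01 0.   0.02] F [-0.02  0.    0.28] sd [0.74 0.62 0.29]
```

```bash
python3 -m handwheel '[{"gripper":1,"offset":[0,0,0.4],"rotation":[0,0,0]},{"gripper":1,"offset":[0,0,0.8],"rotation":[0,0,0]},{"gripper":1,"offset":[0,0,1.0],"rotation":[0,0,0]},{"gripper":1,"offset":[0,0,1.2],"rotation":[0,0,0]},{"gripper":1,"offset":[0,0,1.2],"rotation":[0,0,0]},{"gripper":1,"offset":[0,0,1.2],"rotation":[0,0,0]},{"gripper":1,"offset":[0,0,1.2],"rotation":[0,0,0]},{"gripper":1,"offset":[0,0,1.2],"rotation":[0,0,0]}]'|grep force
python3 rd.py 3
```

```text
contact_force: [0.7, -1.0, 0.1]
grip_force: 0.0
t 11.55 chest [-37.7  41.6] z 113.60 sd [0.01 0.   0.02] F [-0.3   0.28  0.33] sd [0.46 0.26 0.61]
```

```bash
python3 -m handwheel '[{"gripper":1,"offset":[0,0,0.4],"rotation":[0,0,0]},{"gripper":1,"offset":[0,0,0.8],"rotation":[0,0,0]},{"gripper":1,"offset":[0,0,1.0],"rotation":[0,0,0]},{"gripper":1,"offset":[0,0,1.4],"rotation":[0,0,0]},{"gripper":1,"offset":[0,0,1.4],"rotation":[0,0,0]},{"gripper":1,"offset":[0,0,1.4],"rotation":[0,0,0]},{"gripper":1,"offset":[0,0,1.4],"rotation":[0,0,0]},{"gripper":1,"offset":[0,0,1.4],"rotation":[0,0,0]}]'|grep force
python3 rd.py 3
```

```text
contact_force: [-0.9, -0.2, 2.4]
grip_force: 1.4
t 12.70 chest [-37.7  41.6] z 112.33 sd [0.   0.   0.01] F [-0.96  0.26  3.4 ] sd [0.17 0.35 0.07]
```

```bash
python3 -m handwheel '[{"gripper":1,"offset":[0,0,0.4],"rotation":[0,0,0]},{"gripper":1,"offset":[0,0,0.75],"rotation":[0,0,0]},{"gripper":1,"offset":[-2,0,0.75],"rotation":[0,0,0]},{"gripper":1,"offset":[-4.5,0,0.75],"rotation":[0,0,0]},{"gripper":1,"offset":[-7.5,0,0.75],"rotation":[0,0,0]},{"gripper":1,"offset":[-10,0,0.75],"rotation":[0,0,0]},{"gripper":1,"offset":[-11,0,0.75],"rotation":[0,0,0]},{"gripper":1,"offset":[-11,0,0.75],"rotation":[0,0,0]}]'|grep force
python3 rd.py 3
```

```text
contact_force: [-2.2, -0.5, 5.2]
grip_force: 2.6
t 13.85 chest [-26.4  41.6] z 111.89 sd [0.01 0.01 0.01] F [-2.15  0.47  4.79] sd [0.07 0.34 0.06]
```

```bash
python3 -m handwheel '[{"gripper":1,"offset":[0,0,0.4],"rotation":[0,0,0]},{"gripper":1,"offset":[-2,0,0.5],"rotation":[0,0,0]},{"gripper":1,"offset":[-4.5,0,0.5],"rotation":[0,0,0]},{"gripper":1,"offset":[-7,0,0.5],"rotation":[0,0,0]},{"gripper":1,"offset":[-9,0,0.5],"rotation":[0,0,0]},{"gripper":1,"offset":[-10.5,0,0.5],"rotation":[0,0,0]},{"gripper":1,"offset":[-10.5,0,0.5],"rotation":[0,0,0]},{"gripper":1,"offset":[-10.5,0,0.5],"rotation":[0,0,0]}]'|grep force
python3 rd.py 3
```

```text
contact_force: [0.7, -0.5, 5.7]
grip_force: 2.3
t 15.00 chest [-15.9  41.6] z 111.19 sd [0.02 0.01 0.02] F [ 1.04 -0.58  4.66] sd [0.35 0.17 0.1 ]
```

```bash
python3 -m handwheel '[{"gripper":1,"offset":[0,0,-4],"rotation":[0,0,0]},{"gripper":1,"offset":[0,0,-9],"rotation":[0,0,0]},{"gripper":1,"offset":[2,-12,-9],"rotation":[0,0,0]},{"gripper":1,"offset":[4.5,-30,-9],"rotation":[0,0,0]},{"gripper":1,"offset":[4.5,-42,-9],"rotation":[0,0,0]},{"gripper":1,"offset":[4.5,-42,-7],"rotation":[0,0,0]},{"gripper":1,"offset":[4.5,-42,-5],"rotation":[0,0,0]},{"gripper":1,"offset":[4.5,-42,-4.5],"rotation":[0,0,0]}]'|grep force
python3 rd.py 3; python3 shot.py W2; python3 - <<'E'
import cv2
im=cv2.imread('pics/W2.png'); cv2.imwrite('pics/W2c.png',cv2.resize(im[160:290,200:460],None,fx=3,fy=3,interpolation=cv2.INTER_CUBIC))
E
```

```text
contact_force: [0.0, 0.3, 0.7]
grip_force: 0.0
t 16.15 chest [-20.8  -0.1] z 115.25 sd [0.06 0.02 0.1 ] F [-0.52 -0.39 -0.71] sd [0.5  0.65 0.12]
t 16.15 pos [ 0.5492 -0.0335  0.1154] chest mm [-20.7  -0.1] F [ 0.13 -1.27 -0.6 ] open -0.000
[ 0.47965733 -0.02539662  0.25955077] [-0.09075153 -0.00042686]
[402. 237.]
[322. 237.]
[242. 237.]
```

View pics/W2c.png

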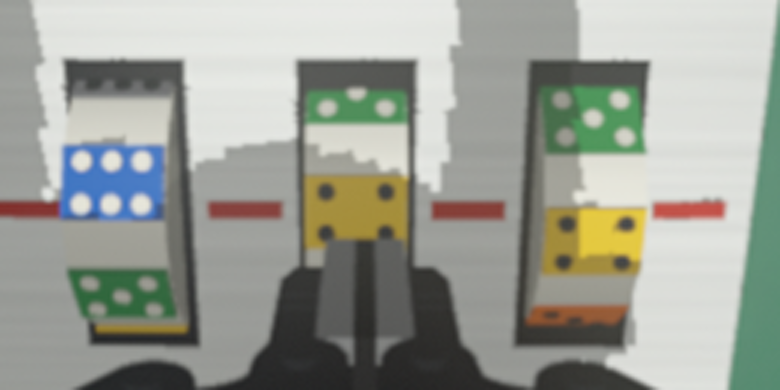

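Wheel A now shows yellow 4, with its centre at crop (594,241) and the line at row 210. Wheel B's yellow is at (356,212) and wheel C's blue at (112,182). I correct for perspective next.

```bash
cat > ang.py <<'E'
from h import *
import pickle,sys
def ang(c,mark,items):
    m=onz(c,*mark,.1); mx=1e3*w2c(m)[0]; print('mark',(1e3*w2c(m)).round(1))
    for n,k,h,u,v in items:
        d=0
        for _ in range(20):
            z=.1+(h-28+np.sqrt(784-d*d))/1e3; d=-(1e3*w2c(onz(c,u,v,z))[0]-mx)
        print(n,'d',d.round(2),'theta',(k*np.pi/4-np.arcsin(d/28)).round(3))
if __name__=='__main__':
    c=pickle.load(open('W2.pkl','rb'))
    ang(c,(356,230),(('A',4,13,398,240.3),('B',4,12.3,318.7,230.7),('C',6,14.6,237.3,220.7)))
    print('before'); 
    L=pickle.load(open('L.pkl','rb'))
    ang(L,(244.9,216.3),(('A',3,13,271,223.5),('B',4,12.3,211.1,216.3),('C',6,14.6,150.5,208.7)))
E
python3 ang.py
```

```text
mark [-28.2  19.6]
A d -0.83 theta 3.171
B d 4.29 theta 2.988
C d 10.13 theta 4.342
before
mark [-28.3  18.4]
A d -0.94 theta 2.39
B d 4.09 theta 2.995
C d 9.98 theta 4.348
```

```bash
python3 -m handwheel '[{"gripper":1,"offset":[0,0,0.4],"rotation":[0,0,0]},{"gripper":1,"offset":[0,0,0.8],"rotation":[0,0,0]},{"gripper":1,"offset":[0,0,1.2],"rotation":[0,0,0]},{"gripper":1,"offset":[0,0,1.6],"rotation":[0,0,0]},{"gripper":1,"offset":[0,0,2.0],"rotation":[0,0,0]},{"gripper":1,"offset":[0,0,2.0],"rotation":[0,0,0]},{"gripper":1,"offset":[0,0,2.0],"rotation":[0,0,0]},{"gripper":1,"offset":[0,0,2.0],"rotation":[0,0,0]}]'|grep force
python3 rd.py 3
```

```text
contact_force: [0.1, 0.7, -0.1]
grip_force: 0.0
t 17.35 chest [-20.7  -0.4] z 113.47 sd [0.01 0.01 0.  ] F [ 0.13 -0.3  -0.51] sd [0.14 0.48 0.34]
```

```bash
python3 -m handwheel '[{"gripper":1,"offset":[0,0,0.3],"rotation":[0,0,0]},{"gripper":1,"offset":[0,0,0.6],"rotation":[0,0,0]},{"gripper":1,"offset":[0,0,0.9],"rotation":[0,0,0]},{"gripper":1,"offset":[0,0,1.0],"rotation":[0,0,0]},{"gripper":1,"offset":[0,0,1.0],"rotation":[0,0,0]},{"gripper":1,"offset":[0,0,1.0],"rotation":[0,0,0]},{"gripper":1,"offset":[0,0,1.0],"rotation":[0,0,0]},{"gripper":1,"offset":[0,0,1.0],"rotation":[0,0,0]}]'|grep force
python3 rd.py 3
```

```text
contact_force: [0.1, -0.3, 0.1]
grip_force: 0.0
t 18.50 chest [-20.7  -0.4] z 112.46 sd [0.01 0.01 0.  ] F [-0.07 -0.41  0.02] sd [0.15 0.09 0.43]
```

```bash
python3 -m handwheel '[{"gripper":1,"offset":[0,0,0.3],"rotation":[0,0,0]},{"gripper":1,"offset":[0,0,0.6],"rotation":[0,0,0]},{"gripper":1,"offset":[0,0,0.9],"rotation":[0,0,0]},{"gripper":1,"offset":[0,0,1.2],"rotation":[0,0,0]},{"gripper":1,"offset":[0,0,1.2],"rotation":[0,0,0]},{"gripper":1,"offset":[0,0,1.2],"rotation":[0,0,0]},{"gripper":1,"offset":[0,0,1.2],"rotation":[0,0,0]},{"gripper":1,"offset":[0,0,1.2],"rotation":[0,0,0]}]'|grep force
python3 rd.py 3
```

```text
contact_force: [-1.3, -0.7, 4.5]
grip_force: 2.1
t 19.65 chest [-20.6  -0.4] z 111.42 sd [0.   0.01 0.01] F [-1.97  0.31  4.82] sd [0.16 0.27 0.59]
```

```bash
python3 -m handwheel '[{"gripper":1,"offset":[0,0,0.5],"rotation":[0,0,0]},{"gripper":1,"offset":[2.5,0,0.5],"rotation":[0,0,0]},{"gripper":1,"offset":[6,0,0.5],"rotation":[0,0,0]},{"gripper":1,"offset":[9.5,0,0.5],"rotation":[0,0,0]},{"gripper":1,"offset":[13,0,0.5],"rotation":[0,0,0]},{"gripper":1,"offset":[16,0,0.5],"rotation":[0,0,0]},{"gripper":1,"offset":[17.7,0,0.5],"rotation":[0,0,0]},{"gripper":1,"offset":[17.7,0,0.5],"rotation":[0,0,0]}]'|grep force
python3 rd.py 3
```

```text
contact_force: [1.5, 1.7, 4.9]
grip_force: 2.7
t 20.80 chest [-38.2  -0.4] z 111.18 sd [0.02 0.02 0.01] F [0.68 0.12 5.35] sd [0.21 0.53 0.23]
```

```bash
python3 -m handwheel '[{"gripper":1,"offset":[0,0,-4],"rotation":[0,0,0]},{"gripper":1,"offset":[0,0,-10],"rotation":[0,0,0]},{"gripper":1,"offset":[-5,-12,-10],"rotation":[0,0,0]},{"gripper":1,"offset":[-15,-30,-10],"rotation":[0,0,0]},{"gripper":1,"offset":[-15,-41,-10],"rotation":[0,0,0]},{"gripper":1,"offset":[-15,-42,-8],"rotation":[0,0,0]},{"gripper":1,"offset":[-15,-42,-6.5],"rotation":[0,0,0]},{"gripper":1,"offset":[-15,-42,-6],"rotation":[0,0,0]}]'|grep force
python3 rd.py 3; python3 shot.py W3; python3 - <<'E'
import cv2
im=cv2.imread('pics/W3.png'); cv2.imwrite('pics/W3c.png',cv2.resize(im[160:290,270:530],None,fx=3,fy=3,interpolation=cv2.INTER_CUBIC))
E
```

```text
contact_force: [-0.3, -0.3, -0.2]
grip_force: 0.0
t 21.95 chest [-23.5 -42.1] z 116.59 sd [0.07 0.02 0.11] F [0.31 0.26 0.26] sd [0.26 0.54 0.27]
t 21.95 pos [ 0.5415 -0.0748  0.1167] chest mm [-23.5 -42.1] F [-0.06  0.22 -0.05] open -0.000
[ 0.47187054 -0.06675125  0.26088941] [-0.09350227 -0.0424182 ]
[478. 241.]
[401. 241.]
[322. 241.]
```

View pics/W3c.png

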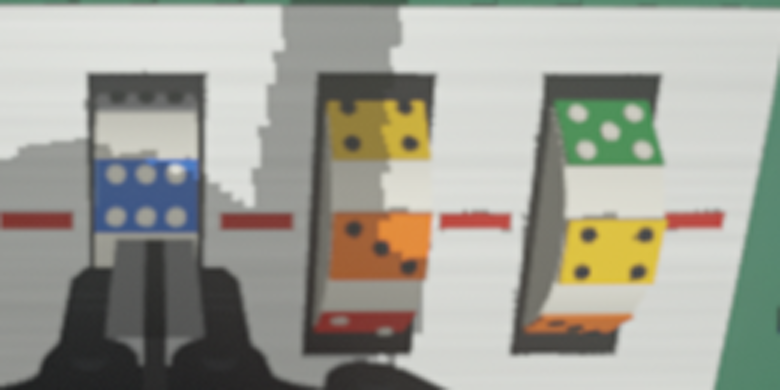

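Wheel A has yellow at crop (613,251), B now has orange at (381,246), and C still has blue at (147,196); the red line is at row 221.

```bash
python3 -c "
from ang import *
c=pickle.load(open('W3.pkl','rb'))
ang(c,(428.7,233.7),(('A',4,13,474.3,243.7),('B',3,12.3,397,242),('C',6,14.6,319,225.3)))"
python3 -m handwheel '[{"gripper":1,"offset":[0,0,0.4],"rotation":[0,0,0]},{"gripper":1,"offset":[0,0,0.8],"rotation":[0,0,0]},{"gripper":1,"offset":[0,0,1.1],"rotation":[0,0,0]},{"gripper":1,"offset":[0,0,1.4],"rotation":[0,0,0]},{"gripper":1,"offset":[0,0,1.4],"rotation":[0,0,0]},{"gripper":1,"offset":[0,0,1.4],"rotation":[0,0,0]},{"gripper":1,"offset":[0,0,1.4],"rotation":[0,0,0]},{"gripper":1,"offset":[0,0,1.4],"rotation":[0,0,0]}]'|grep force
python3 rd.py 3
```

```text
mark [-28.   20.6]
A d -0.68 theta 3.166
B d 0.19 theta 2.35
C d 10.03 theta 4.346
contact_force: [-0.6, -0.1, -0.4]
grip_force: 0.0
t 23.15 chest [-23.4 -42.4] z 115.37 sd [0.01 0.01 0.  ] F [-0.11 -0.48 -0.17] sd [0.28 0.06 0.54]
```

A and B are set. Now the third wheel, which needs −11.7 mm of rim.

```bash
python3 -m handwheel '[{"gripper":1,"offset":[0,0,0.3],"rotation":[0,0,0]},{"gripper":1,"offset":[0,0,0.6],"rotation":[0,0,0]},{"gripper":1,"offset":[0,0,0.9],"rotation":[0,0,0]},{"gripper":1,"offset":[0,0,1.2],"rotation":[0,0,0]},{"gripper":1,"offset":[0,0,1.2],"rotation":[0,0,0]},{"gripper":1,"offset":[0,0,1.2],"rotation":[0,0,0]},{"gripper":1,"offset":[0,0,1.2],"rotation":[0,0,0]},{"gripper":1,"offset":[0,0,1.2],"rotation":[0,0,0]}]'|grep force
python3 rd.py 3
```

```text
contact_force: [-1.6, 0.1, 3.5]
grip_force: 1.8
t 24.30 chest [-23.3 -42.4] z 114.29 sd [0.   0.01 0.02] F [-1.11  0.41  4.15] sd [0.55 0.5  0.48]
```

```bash
python3 -m handwheel '[{"gripper":1,"offset":[0,0,0.4],"rotation":[0,0,0]},{"gripper":1,"offset":[0,0,0.6],"rotation":[0,0,0]},{"gripper":1,"offset":[2,0,0.6],"rotation":[0,0,0]},{"gripper":1,"offset":[5,0,0.6],"rotation":[0,0,0]},{"gripper":1,"offset":[8,0,0.6],"rotation":[0,0,0]},{"gripper":1,"offset":[10.5,0,0.6],"rotation":[0,0,0]},{"gripper":1,"offset":[11.7,0,0.6],"rotation":[0,0,0]},{"gripper":1,"offset":[11.7,0,0.6],"rotation":[0,0,0]}]'|grep force
python3 rd.py 3
```

```text
contact_force: [2.4, 0.7, 5.1]
grip_force: 2.7
t 25.45 chest [-34.9 -42.4] z 113.92 sd [0.01 0.   0.02] F [ 1.75 -0.63  5.43] sd [0.2  0.42 0.52]
```

```bash
python3 -m handwheel '[{"gripper":1,"offset":[0,0,-5],"rotation":[0,0,0]},{"gripper":1,"offset":[0,0,-15],"rotation":[0,0,0]},{"gripper":1,"offset":[-10,20,-25],"rotation":[0,0,0]},{"gripper":1,"offset":[-20,50,-36],"rotation":[0,0,0]},{"gripper":1,"offset":[-25,85,-36],"rotation":[0,0,0]},{"gripper":1,"offset":[-25,105,-36],"rotation":[0,0,0]},{"gripper":1,"offset":[-25,109,-36],"rotation":[0,0,0]},{"gripper":1,"offset":[-25,109,-36],"rotation":[0,0,0]}]'|grep force
python3 shot.py W4; python3 rd.py 2 .0585 .066 .130; python3 - <<'E'
import cv2
from h import *
im=cv2.imread('pics/W4.png'); cv2.imwrite('pics/W4c.png',cv2.resize(im[150:350,100:400],None,fx=2.6,fy=2.6,interpolation=cv2.INTER_CUBIC))
E
```

```text
contact_force: [-1.1, -0.6, -0.0]
grip_force: 0.0
t 26.45 pos [0.5673 0.0311 0.1492] chest mm [-10.6  66.2] F [-1.08 -0.63 -0.03] open 0.000
[0.49780146 0.03925799 0.29338766] [-0.08052428  0.06594205]
[283. 201.]
[217. 201.]
[151. 201.]
t 26.60 chest [-10.3  65.7] z 149.39 sd [0.05 0.02 0.05] F [-0.51  0.19  0.04] sd [0.03 0.27 0.17]
offset mm [-68.8   0.3  19.4]
rot [-0.0003 -0.0003 -0.0002]
```

View pics/W4c.png

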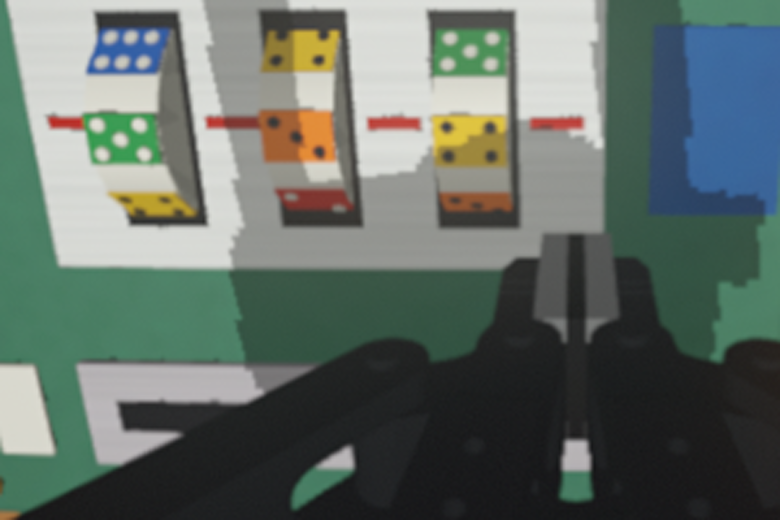

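C now shows green 5 at crop (122,138), B orange at (300,136), and A yellow at (470,141), with the line at row 123. I check the angles while moving behind the knob.

```bash
python3 -c "
from ang import *
c=pickle.load(open('W4.pkl','rb'))
ang(c,(251.5,197.3),(('A',4,13,280.8,204.2),('B',3,12.3,215.4,202.3),('C',5,15.,146.9,203.1)))"
python3 -m handwheel '[{"gripper":1,"offset":[-15,0,0],"rotation":[0,0,0]},{"gripper":1,"offset":[-35,0,0],"rotation":[0,0,0]},{"gripper":1,"offset":[-55,0,0],"rotation":[0,0,0]},{"gripper":1,"offset":[-66,0,0],"rotation":[0,0,0]},{"gripper":1,"offset":[-69,0,10],"rotation":[0,0,0]},{"gripper":1,"offset":[-69,0,20],"rotation":[0,0,0]},{"gripper":1,"offset":[-69,0,30],"rotation":[0,0,0]},{"gripper":1,"offset":[-69,0,35],"rotation":[0,0,0]}]'|grep force
python3 rd.py 3
```

```text
mark [-28.4  18.6]
A d -1.04 theta 3.179
B d 0.0 theta 2.356
C d 0.23 theta 3.919
contact_force: [-0.2, 0.1, -0.3]
grip_force: 0.0
t 27.75 chest [58.  66.7] z 113.46 sd [0.32 0.03 0.59] F [ 0.    0.23 -0.58] sd [0.59 0.6  0.23]
```

```bash
python3 -m handwheel '[{"gripper":1,"offset":[0,-3,0],"rotation":[0,0,0]},{"gripper":1,"offset":[0,-6,0],"rotation":[0,0,0]},{"gripper":1,"offset":[0,-9,0],"rotation":[0,0,0]},{"gripper":1,"offset":[0,-12,0],"rotation":[0,0,0]},{"gripper":1,"offset":[0,-16,0],"rotation":[0,0,0]},{"gripper":1,"offset":[0,-20,0],"rotation":[0,0,0]},{"gripper":1,"offset":[0,-24,0],"rotation":[0,0,0]},{"gripper":1,"offset":[0,-28,0],"rotation":[0,0,0]}]'|grep force
python3 rd.py 2
```

```text
contact_force: [0.8, 2.6, -0.2]
grip_force: 1.0
t 28.85 chest [58.9 38.1] z 114.65 sd [0.01 0.04 0.01] F [-0.19  1.24  0.72] sd [0.31 0.13 0.23]
```

```bash
python3 -m handwheel '[{"gripper":1,"offset":[0,-4,0],"rotation":[0,0,0]},{"gripper":1,"offset":[0,-8,0],"rotation":[0,0,0]},{"gripper":1,"offset":[0,-12,0],"rotation":[0,0,0]},{"gripper":1,"offset":[0,-16,0],"rotation":[0,0,0]},{"gripper":1,"offset":[0,-20,0],"rotation":[0,0,0]},{"gripper":1,"offset":[0,-24,0],"rotation":[0,0,0]},{"gripper":1,"offset":[0,-28,0],"rotation":[0,0,0]},{"gripper":1,"offset":[0,-30,0],"rotation":[0,0,0]}]'|grep force
python3 rd.py 2; python3 - <<'E'
from h import *
c=cam('top'); hsv=cv2.cvtColor(c['image'],cv2.COLOR_RGB2HSV); m=cv2.inRange(hsv,(12,120,100),(28,255,255))
w=np.zeros_like(m); w[203:228,322:398]=1; n,_,s,ce=cv2.connectedComponentsWithStats(m*w)
for i in range(1,n):
    if s[i,4]>10: print(s[i],(1e3*w2c(onz(c,*ce[i],.129))).round(1))
E
```

```text
contact_force: [0.6, 2.2, 0.8]
grip_force: 1.0
t 29.95 chest [58.9  8.2] z 114.56 sd [0.   0.02 0.03] F [-0.13  0.84  0.16] sd [0.01 0.31 0.11]
```

```bash
python3 -m handwheel '[{"gripper":1,"offset":[0,-3,0],"rotation":[0,0,0]},{"gripper":1,"offset":[0,-6,0],"rotation":[0,0,0]},{"gripper":1,"offset":[0,-9,0],"rotation":[0,0,0]},{"gripper":1,"offset":[0,-12,0],"rotation":[0,0,0]},{"gripper":1,"offset":[0,-14,0],"rotation":[0,0,0]},{"gripper":1,"offset":[0,-16,0],"rotation":[0,0,0]},{"gripper":1,"offset":[0,-17,0],"rotation":[0,0,0]},{"gripper":1,"offset":[0,-17.5,0],"rotation":[0,0,0]}]'|grep force
python3 rd.py 2
```

```text
contact_force: [-0.3, 2.4, 0.0]
grip_force: 1.0
t 31.10 chest [58.9 -8.9] z 114.47 sd [0.01 0.01 0.02] F [-0.06  2.1  -0.23] sd [0.36 0.16 0.02]
```

```bash
python3 -m handwheel '[{"gripper":1,"offset":[0,-0.3,0],"rotation":[0,0,0]},{"gripper":1,"offset":[0,-0.6,0],"rotation":[0,0,0]},{"gripper":1,"offset":[0,-0.9,0],"rotation":[0,0,0]},{"gripper":1,"offset":[0,-1.2,0],"rotation":[0,0,0]},{"gripper":1,"offset":[0,-1.5,0],"rotation":[0,0,0]},{"gripper":1,"offset":[0,-1.5,0],"rotation":[0,0,0]},{"gripper":1,"offset":[0,-1.5,0],"rotation":[0,0,0]},{"gripper":1,"offset":[0,-1.5,0],"rotation":[0,0,0]}]'|grep force
python3 rd.py 2
```

```text
contact_force: [0.4, 1.1, -0.7]
grip_force: 0.9
t 32.20 chest [ 58.9 -10.4] z 114.49 sd [0.   0.01 0.01] F [ 0.13  1.43 -1.06] sd [0.18 0.29 0.53]
```

Not at the stop yet, so I continue in small steps.

```bash
python3 -m handwheel '[{"gripper":1,"offset":[0,-0.3,0],"rotation":[0,0,0]},{"gripper":1,"offset":[0,-0.6,0],"rotation":[0,0,0]},{"gripper":1,"offset":[0,-0.9,0],"rotation":[0,0,0]},{"gripper":1,"offset":[0,-1.2,0],"rotation":[0,0,0]},{"gripper":1,"offset":[0,-1.5,0],"rotation":[0,0,0]},{"gripper":1,"offset":[0,-1.5,0],"rotation":[0,0,0]},{"gripper":1,"offset":[0,-1.5,0],"rotation":[0,0,0]},{"gripper":1,"offset":[0,-1.5,0],"rotation":[0,0,0]}]'|grep force
python3 rd.py 2
```

```text
contact_force: [0.3, 0.5, -0.5]
grip_force: 0.8
t 33.30 chest [ 58.9 -11.9] z 114.51 sd [0.   0.01 0.01] F [-0.25  1.61 -1.08] sd [0.22 0.36 0.47]
```

```bash
python3 -m handwheel '[{"gripper":1,"offset":[0,-0.2,0],"rotation":[0,0,0]},{"gripper":1,"offset":[0,-0.4,0],"rotation":[0,0,0]},{"gripper":1,"offset":[0,-0.6,0],"rotation":[0,0,0]},{"gripper":1,"offset":[0,-0.8,0],"rotation":[0,0,0]},{"gripper":1,"offset":[0,-1,0],"rotation":[0,0,0]},{"gripper":1,"offset":[0,-1,0],"rotation":[0,0,0]},{"gripper":1,"offset":[0,-1,0],"rotation":[0,0,0]},{"gripper":1,"offset":[0,-1,0],"rotation":[0,0,0]}]'|grep force
python3 rd.py 2
```

```text
contact_force: [0.0, 1.3, -0.5]
grip_force: 0.9
t 34.40 chest [ 58.9 -12.9] z 114.55 sd [0.   0.01 0.01] F [ 0.17  1.82 -1.04] sd [0.23 0.06 0.45]
```

```bash
python3 -m handwheel '[{"gripper":1,"offset":[0,-0.3,0],"rotation":[0,0,0]},{"gripper":1,"offset":[0,-0.6,0],"rotation":[0,0,0]},{"gripper":1,"offset":[0,-0.9,0],"rotation":[0,0,0]},{"gripper":1,"offset":[0,-1.2,0],"rotation":[0,0,0]},{"gripper":1,"offset":[0,-1.5,0],"rotation":[0,0,0]},{"gripper":1,"offset":[0,-1.5,0],"rotation":[0,0,0]},{"gripper":1,"offset":[0,-1.5,0],"rotation":[0,0,0]},{"gripper":1,"offset":[0,-1.5,0],"rotation":[0,0,0]}]'|grep force
python3 rd.py 2
```

```text
contact_force: [1.3, 5.5, -1.2]
grip_force: 3.0
t 35.50 chest [ 58.9 -13.4] z 114.63 sd [0.   0.   0.01] F [ 0.56  6.16 -0.77] sd [0.21 0.65 0.02]
```

```bash
python3 - <<'E'
from h import *
c=cam('scene'); x=c['image']; u,v=proj(c,[*c2w(.058,-.035),.129]).astype(int); print(u,v,proj(c,[*c2w(.058,-.045),.129]))
cv2.imwrite('pics/s2.png',cv2.resize(cv2.cvtColor(x,cv2.COLOR_RGB2BGR)[v-40:v+40,u-60:u+60],None,fx=6,fy=6,interpolation=cv2.INTER_CUBIC))
E
```

```text
255 204 [250.75372418 206.90816442]
```

View pics/s2.png

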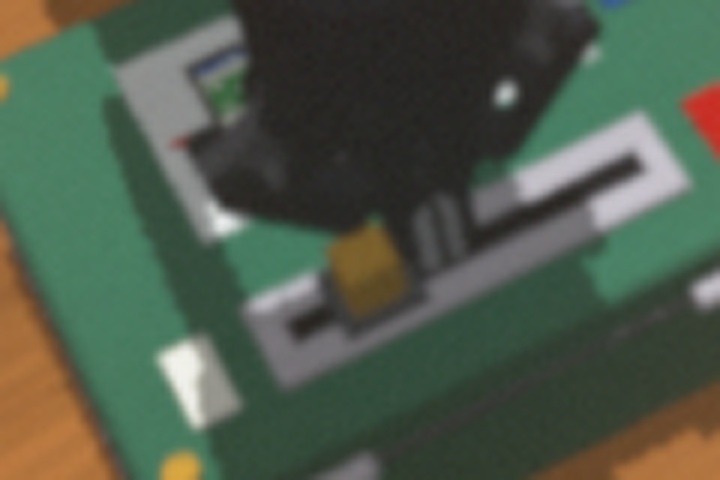

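The finger stalled at 6 N. The picture shows the knob at crop (365,255), where the open end is predicted at (360,240), so the bolt is at its stop. I retreat and verify.

```bash
python3 -m handwheel '[{"gripper":1,"offset":[0,3,0],"rotation":[0,0,0]},{"gripper":1,"offset":[0,8,0],"rotation":[0,0,0]},{"gripper":1,"offset":[0,8,-15],"rotation":[0,0,0]},{"gripper":1,"offset":[0,8,-45],"rotation":[0,0,0]},{"gripper":1,"offset":[0,8,-90],"rotation":[0,0,0]},{"gripper":1,"offset":[40,30,-120],"rotation":[0,0,0]},{"gripper":1,"offset":[90,60,-120],"rotation":[0,0,0]},{"gripper":1,"offset":[140,80,-120],"rotation":[0,0,0]}]'|grep force
python3 -m handwheel '[{"gripper":1,"offset":[50,30,0],"rotation":[0,0,0]},{"gripper":1,"offset":[80,70,0],"rotation":[0,0,0]},{"gripper":1,"offset":[90,110,0],"rotation":[0,0,0]},{"gripper":1,"offset":[90,120,0],"rotation":[0,0,0]},{"gripper":1,"offset":[90,120,0],"rotation":[0,0,0]},{"gripper":1,"offset":[90,120,0],"rotation":[0,0,0]},{"gripper":1,"offset":[90,120,0],"rotation":[0,0,0]},{"gripper":1,"offset":[90,120,0],"rotation":[0,0,0]}]'|grep force
python3 - <<'E'
from h import *
state()
c=cam('top'); save(c,'end.png'); hsv=cv2.cvtColor(c['image'],cv2.COLOR_RGB2HSV); m=cv2.inRange(hsv,(12,120,100),(28,255,255))
w=np.zeros_like(m); w[203:228,322:398]=1; n,_,s,ce=cv2.connectedComponentsWithStats(m*w)
for i in range(1,n):
    if s[i,4]>10: print(s[i],(1e3*w2c(onz(c,*ce[i],.129))).round(1))
cv2.imwrite('pics/endc.png',cv2.resize(cv2.cvtColor(c['image'],cv2.COLOR_RGB2BGR)[140:340,200:500],None,fx=2.5,fy=2.5,interpolation=cv2.INTER_CUBIC))
E
```

```text
contact_force: [0.3, 0.0, 0.7]
grip_force: 0.0
contact_force: [0.0, -0.1, -0.6]
grip_force: 0.0
t 37.55 pos [0.4223 0.1682 0.2345] chest mm [-171.   184.9] F [ 0.04 -0.13 -0.65] open -0.000
[372 215  11   9  91] [ 57.9 -34.5]
```

View pics/endc.png

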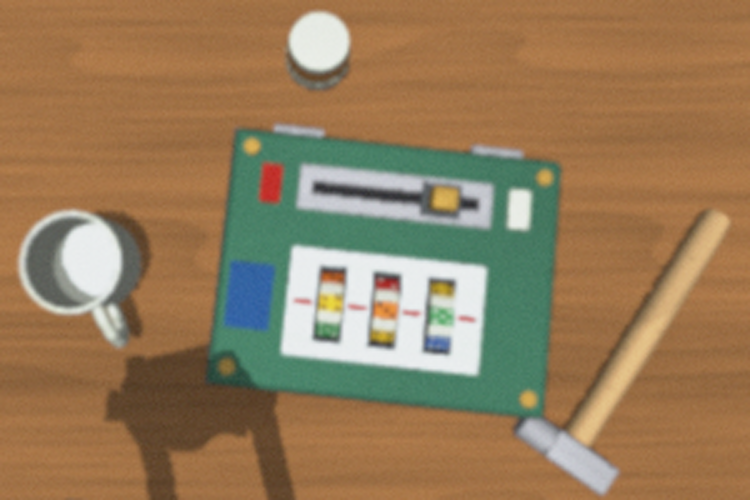

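The final view shows 4-3-5 (yellow, orange, green) on the line at crop (331,302), (385,310) and (440,316). The knob is at chest y ≈ −35, the open stop, and the bystanders look untouched.

```bash
python3 -c "
from station import ctrl
print(ctrl.finish_job())"
```

```text
the job is handed in; nothing more can be done
None
```

I set the wheels to 4-3-5 and slid the bolt to its open stop, and the last picture shows both in place with the mug, hammer and jar where they stood; I handed the job in at about 38 s, but no verdict came back.

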